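Slide the washed clay pots back into their rows

ROBOT

A 7-joint arm with a two-finger parallel gripper is mounted at the origin on the work surface. World frame = base frame: x ahead of the robot, y to its left, z up, the work surface at z = 0. Lengths are in m, angles in rad, forces in N, time in s.
With the tool pointing down it reaches from about 0.35 to 0.9 m from the base axis. Payload 8.1 kg.
Tool frame: the origin (TCP) lies midway between the tips of the shut fingers; the grasp point (between the pads) lies 19 mm behind it; z points along the fingers, y is the line along which they close (so a half turn about z gives the same grasp; the last joint's range is limited). The gripper opens to 92 mm and grips with 3 to 60 N. Pads are 19 mm wide; open, the fingers measure 130 mm over their backs; the gripper's body (75 mm by 190 mm) begins 47 mm behind the grasp point.
Start: joints at [-1.318, 0.434, 0.025, 1.573, -0.012, 1.134, -0.075], TCP at [0.218, 0.586, 0.227] pointing down, gripper open.
Joint ranges: [-2.62, 2.62], [-0.44, 2.09], [-1.27, 1.32], [0.08, 2.57], [-1.32, 4.46], [0.12, 2], [-2.74, 2.74]. Speed limits (rad/s): [2.22, 2.22, 3.01, 3.01, 3.14, 3.14, 3.14].

INTERFACE

Orientations are given as a rotation vector (axis times angle).
In Python, from cell import observe, cams, job gives the robot as it stands. The module is installed in compiled form; this text tells all that it offers.
- The arm moves only by the tool step_arm, never from a script. Its argument "steps" is a list of rows, each a list of 6 numbers: the shift along the world's x, y, z in mm, then the turn, a rotation vector about the world's x, y, z in rad. In form: [[dx, dy, dz, rx, ry, rz], ...]. A call has 1 to 20 rows; each row shifts and turns the commanded pose from where the row before left it; what a row does not reach is not made up. A row lasts 1/12 s, in which the tool goes at most 41.7 mm and 7.16 degrees, less where a joint would pass 70% of its speed; a pose out of reach is approached as far as the arm can. A call with a gripper value outside its range is refused whole. "gripper" is the opening, from 0 (shut) to 1 (fully open), set as the call begins (left out, the last holds). The fingers move at their own pace and stop on an object; "force" is the grip in N (left out, the last holds). Time passes only in rows, so rows that do not move let the fingers close. It gives the time, the measured TCP pose, the force, the opening and the grip force at its end, in the units of the state.
- observe(): the state, without advancing time (a new reading comes with each control period).
- cams.get_image(name): name is "side" or "top"; returns the picture (384x512x3 uint8, red, green, blue); there is no depth.
- cams.get_calibration(name): a dict with "fov_y" (degrees; the focal length in pixels is half the picture's height over the tangent of half this angle, whatever the lens; pixels are square), "cx", "cy" (the principal point, pixels), "world_to_cam" (4x4, takes a point from world to camera coordinates). Camera axes: x right, y up, looking along -z (the intrinsics and any distortion apply to the point x, -y, -z); pixel columns grow to the right and rows downward; lengths in m; the calibration is good to about 2 mm. A picture is of the moment at which its call begins. get_calibration takes no time and is no camera call.
- job.sign_off(): hands the job in; it is judged then, once.
The state is a dict: "clock": time; "joints": joint angles; "dq": joint speeds; "joint_efforts": joint torques, N m; "position": TCP position; "ee_rot": TCP orientation; "force": force on the tool from outside, world axes, zero at the start; "ft_torque": the same for the moment, N m; "width": opening from 0.0 (shut) to 1.0 (fully open); "gripper_force": force on a finger pad.
Only numpy, scipy, OpenCV 4.12 (cv2) and the standard library are available. Lean on these libraries where they do the work, as an engineer would, in place of code of your own. Each camera call takes 0.05 s, during which the arm holds its last target. There are 200 camera calls.

TASK

Two washed clay pots, one round and one square, stand upside down on the potting bench: slide each one along the bench into the lane of the wooden rack where a pot of its own shape already stands, close up in front of that pot (a finger's width at most), in the middle of the lane and with the square pot straight in its lane. The clay is brittle: do not pick the pots up or tip them, push them only gently (keep well under 12 N, about a kilo's weight) and do not knock them against the pots in the rack. The pots in the rack and everything else on the bench stay where they are.

Things in the scene. Friction and masses are not known exactly. Their poses are not given: they have to be found in the camera images.
- round_pot: the round pot to put away: 96 mm across the rim; upside down (rim on the bench), plain terracotta, 55 mm high, about 0.25 kg; the rim band is the lowest 20 mm, above it the wall is narrower (about 75 mm across); origin under its centre, z up
- square_pot: the square pot to put away: 88 x 88 mm at the rim, x and y axes square to its sides; upside down (rim on the bench), plain terracotta, 55 mm high, about 0.25 kg; the rim band is the lowest 20 mm, above it the wall is narrower (about 75 mm across); origin under its centre, z up
- round_row: the round pot already standing in one lane of the rack, the same as round_pot (96 mm across, 55 mm high); origin under its centre
- square_row: the square pot already standing in the other lane, the same as square_pot (88 mm, 55 mm high); origin under its centre
- rack: wooden rack fixed to the bench: three parallel battens (250 long, 12 wide, 24 mm high) and a back board (50 mm high), no floor, making two lanes 128 mm wide inside. Origin on the bench at its centre; x runs along the lanes from the open mouth (x = -125 mm) to the back board (face at x = 111 mm); lane middles at y = +70 and -70 mm, either may hold either shape
- tamper: bystander, leave alone: tamper: flat pale wooden board 70 x 120 x 18 mm with a turned knob on top, 50 mm high in all; origin under its centre
- nursery_pot: bystander, leave alone: thin black plastic plant pot, open end up, 90 mm across the rim, 85 mm high; origin under its centre
- tin: bystander, leave alone: plain steel tin, 70 mm across, 90 mm high; origin under its centre
- brush: bystander, leave alone: hand brush lying flat, 200 mm long, 42 mm wide; its x axis runs along it, origin at mid-length
- scoop: bystander, leave alone: flat-bladed hand tool with a wooden handle lying flat, 280 mm long, blade 65 mm wide; its x axis runs along it, origin at mid-length
- dibber: bystander, leave alone: dark wooden dibber lying flat, 175 mm long, 24 mm thick; its x axis runs along it, origin at mid-length
Things that resemble listed ones, but are neither listed nor needed, are in the scene too. What is shaped like the square_pot but blue or green is not meant. Leave any purple look-alike of the round_pot alone.

How it is judged:
By the outcome, as a careful person would: the job done as asked, in the order asked, and still so for the second after the job is handed in, with the robot touching nothing.
It also fails if it takes over 72 s, if anything falls off the work surface, if the arm or the gripper's body presses on something with over 40 N, if the wrist force passes 120 N, or if a joint passes its speed limit or range.

## Working session

There is one attempt and no reset: what is moved stays moved. The work goes in short steps, Python scripts to look and compute and a tool call to move; the robot and the scene stay as the last step left them, time stands still between calls to the robot, and variables do not carry over. Pictures are saved under pics/ and viewed, at most 10 in all, crops included, and the job is handed in when it is done.

Besides the shell and the picture viewer there is one more tool, called after ">>>" in YAML: its name, and indented under it one key for each argument. step_arm: Moves the arm, as the interface text tells. Its arguments: {"type":"object","properties":{"steps":{"type":"array","items":{"type":"array","items":{"type":"number"}}},"gripper":{"type":"number"},"force":{"type":"number"}},"required":["steps"]}

```bash
mkdir -p pics; python3 - <<'E'
from cell import observe,cams
import cv2
s=observe(); print({k:s[k] for k in('clock','position','ee_rot','width','force')})
for n in('top','side'):
    im=cams.get_image(n); cv2.imwrite(f'pics/{n}0.png',im[:,:,::-1])
    print(n,cams.get_calibration(n))
E
```

```text
{'clock': 0.0, 'position': array([0.21758147, 0.58535117, 0.2259242 ]), 'ee_rot': array([-5.56076465e-01, -3.09181013e+00,  2.52468461e-03]), 'width': 0.9973476551899725, 'force': array([-0.42860606, -0.51834172, -0.88580236])}
top {'fov_y': 51.77049450310532, 'cx': 252.78305839266375, 'cy': 197.83405538783492, 'world_to_cam': array([[ 0.01143832, -0.99992713,  0.0038609 , -0.02753884],
       [ 0.99719127,  0.01169267,  0.07397879, -0.48343596],
       [-0.07401854,  0.00300387,  0.99725234, -1.23678117],
       [ 0.        ,  0.        ,  0.        ,  1.        ]])}
side {'fov_y': 53.43927217850191, 'cx': 253.99708105465186, 'cy': 189.7319873987744, 'world_to_cam': array([[ 0.9086893 , -0.41734476, -0.01034915, -0.4726489 ],
       [ 0.28447558,  0.6008676 ,  0.74701525, -0.16006016],
       [-0.30554444, -0.68174884,  0.66472635, -1.1086172 ],
       [ 0.        ,  0.        ,  0.        ,  1.        ]])}
```

View pics/top0.png

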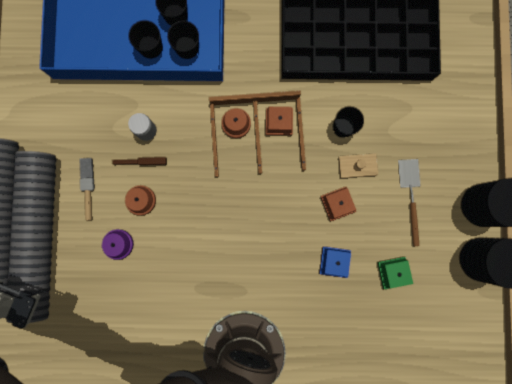

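View pics/side0.png

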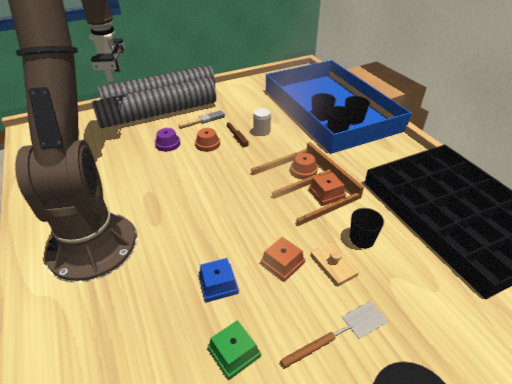

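The top view shows the round terracotta pot at (140,200). The purple look-alike is at (117,244). The square terracotta pot is at (340,203), with blue (336,262) and green (397,273) look-alikes. The rack's left lane holds a round pot (236,122) and its right lane a square one (280,120). The two lone terracotta pots are the ones meant, because the colours rule out the others. I'll measure them and confirm in a crop.

```bash
cat > h.py <<'E'
import numpy as np,cv2
from cell import observe,cams
def K(c): 
    f=192/np.tan(np.radians(c['fov_y']/2)); return f
def ray(n,p,z):
    c=cams.get_calibration(n); f=K(c); T=c['world_to_cam']; p=np.atleast_2d(p).astype(float)
    d=np.c_[(p[:,0]-c['cx'])/f,-(p[:,1]-c['cy'])/f,-np.ones(len(p))]@T[:3,:3]
    o=-T[:3,:3].T@T[:3,3]; return o+d*((z-o[2])/d[:,2])[:,None]
def proj(n,P):
    c=cams.get_calibration(n); f=K(c); T=c['world_to_cam']; q=np.atleast_2d(P)@T[:3,:3].T+T[:3,3]
    return np.c_[c['cx']+f*q[:,0]/-q[:,2],c['cy']-f*q[:,1]/-q[:,2]]
def terra(im):
    h=cv2.cvtColor(im,cv2.COLOR_RGB2HSV)
    m=((h[...,0]<12)|(h[...,0]>175))&(h[...,1]>120)&(h[...,2]>60)
    return m.astype(np.uint8)
def blobs(n,m,amin=120):
    k,l,st,ce=cv2.connectedComponentsWithStats(m)
    return [(i,st[i],ce[i],l) for i in range(1,k) if st[i,4]>amin]
E
python3 - <<'E'
from h import *
np.set_printoptions(precision=4,suppress=True)
for n in('top','side'):
    im=cv2.imread(f'pics/{n}0.png')[:,:,::-1].copy(); m=terra(im)
    for i,s,c,l in blobs(n,m):
        ct=max(cv2.findContours((l==i).astype(np.uint8),0,1)[0],key=cv2.contourArea)
        print(n,s,c.round(1),'xy@z.02',ray(n,c,.02)[0,:2],cv2.minAreaRect(ct))
    big=cv2.resize(im,None,fx=4,fy=4,interpolation=2)
    a=big[4*85:4*235,4*110:4*310] if n=='top' else big[4*115:4*265,4*150:4*350]
    cv2.imwrite(f'pics/{n}crop.png',a[:,:,::-1])
a=cv2.imread('pics/topcrop.png')
im=cv2.imread('pics/top0.png')[80:230,190:390]; cv2.imwrite('pics/topcrop.png',cv2.resize(im,None,fx=4,fy=4,interpolation=2))
print(proj('top',observe()['position']),proj('side',observe()['position']))
E
```

```text
top [266 107  26  28 632] [278.3 119.8] xy@z.02 [ 0.7359 -0.101 ] ((278.5, 120.5), (27.0, 25.0), 90.0)
top [222 109  28  29 594] [235.9 122.5] xy@z.02 [0.7254 0.035 ] ((235.5, 123.0), (28.0, 27.0), 90.0)
top [124 158  41   6 142] [148.2 160.8] xy@z.02 [0.5979 0.3125] ((144.0, 160.5), (5.0, 40.0), 90.0)
top [126 186  29  29 660] [140.1 200. ] xy@z.02 [0.4725 0.3342] ((140.0, 200.0), (28.0, 28.0), 90.0)
top [321 188  35  33 646] [338.9 203.1] xy@z.02 [ 0.47   -0.2948] ((337.9482727050781, 203.62069702148438), (26.368738174438477, 27.66860580444336), 68.19859313964844)
side [196 128  24  23 429] [206.9 139.8] xy@z.02 [0.4754 0.337 ] ((207.5, 139.0), (22.0, 23.0), 90.0)
side [291 152  27  27 440] [305.7 164.5] xy@z.02 [0.7399 0.0396] ((304.9845275878906, 165.15977478027344), (24.875980377197266, 26.50053596496582), 23.96249008178711)
side [310 172  36  34 819] [327.5 188.1] xy@z.02 [ 0.7402 -0.1002] ((327.3783874511719, 188.229736328125), (29.48211097717285, 34.261009216308594), 72.89727020263672)
side [261 238  44  42 829] [285.9 256.5] xy@z.02 [ 0.4827 -0.2912] ((283.6230163574219, 257.1668701171875), (36.302242279052734, 33.18487548828125), 39.559669494628906)
[[ 17.6574 291.5128]] [[114.2955  76.5764]]
```

View pics/topcrop.png

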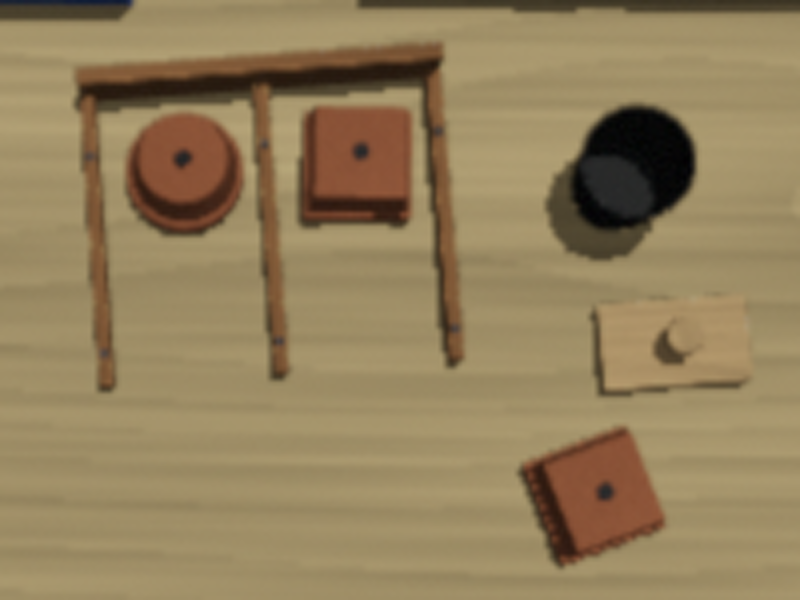

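View pics/sidecrop.png

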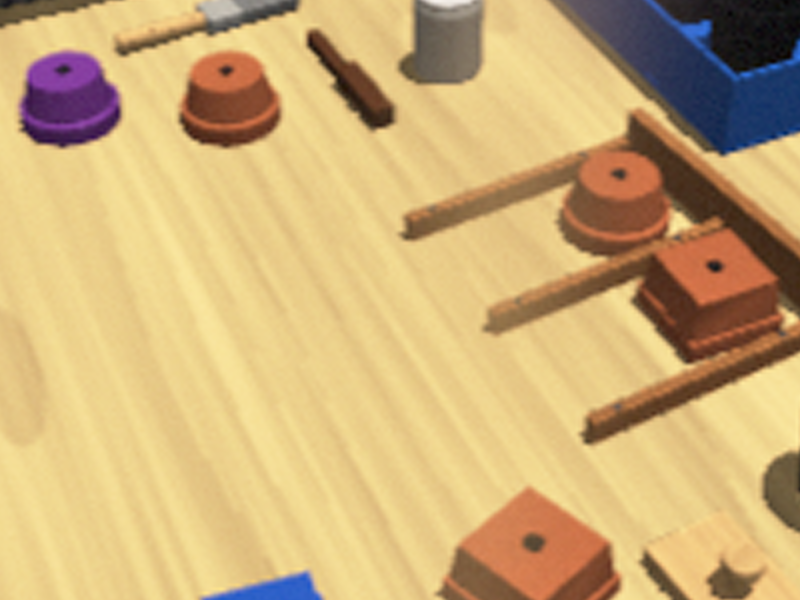

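The crops confirm both plain terracotta pots: the square one at crop (605,491) in the top view and the round one at crop (227,70) in the side view. The matching row pots stand in the left lane (round) and right lane (square). Next I'll get positions from the drain holes at z=55 mm in both views, and the rack from its batten ends.

```bash
python3 - <<'E'
from h import *
np.set_printoptions(precision=4,suppress=True)
T=lambda x,y:(190+x/4-.375,80+y/4-.375); S=lambda x,y:(150+x/4-.375,115+y/4-.375)
ims={n:cv2.imread(f'pics/{n}0.png') for n in('top','side')}
def hole(n,p):
    g=ims[n].astype(float).max(2); x,y=map(round,p); w=g[y-3:y+4,x-3:x+4]; q=np.clip(np.percentile(w,70)-15-w,0,None)
    Y,X=np.mgrid[y-3:y+4,x-3:x+4]; return np.array([(q*X).sum(),(q*Y).sum()])/q.sum()
H={'round':((136.5,199),S(227,70)),'sq':(T(605,491),S(533,543)),'rrow':(T(182,158),S(619,174)),'srow':(T(361,151),S(714,266))}
for k,(a,b) in H.items():
    a,b=hole('top',a),hole('side',b); print(k,a,b,ray('top',a,.055)[0,:2],ray('side',b,.055)[0,:2])
# rack battens, top z=.024
for nm,f,r in(('L',(106,384),(90,105)),('M',(280,370),(261,92)),('R',(455,358),(433,75))):
    P=ray('top',[T(*f),T(*r)],.024)[:,:2]; d=P[1]-P[0]; print(nm,P,'yaw',np.degrees(np.arctan2(d[1],d[0])))
print('side fronts',ray('side',[S(410,215),S(490,308),S(590,415)],.024)[:,:2])
# back board top edge
P=ray('top',[T(78,70),T(440,45),T(80,83),T(440,64)],.05)[:,:2];print('board',P,[np.degrees(np.arctan2(*(P[i+1]-P[i])[::-1]))+90 for i in(0,2)])
# square top corners (z=.055) 
for nm,c in(('sq',[(542,466),(627,430),(664,522),(578,556)]),('srow',[(315,107),(409,107),(409,200),(315,200)])):
    P=ray('top',[T(*x) for x in c],.055)[:,:2]; print(nm,P.mean(0),[ (np.linalg.norm(P[(i+1)%4]-P[i]).round(4),np.degrees(np.arctan2(*(P[(i+1)%4]-P[i])[::-1])).round(1)) for i in range(4)])
E
```

```text
round [136.1297 198.8956] [206.0753 132.1491] [0.4735 0.3366] [0.4753 0.3365]
sq [340.8377 202.5095] [282.9825 250.236 ] [ 0.4697 -0.2929] [ 0.4711 -0.2933]
rrow [235.1604 119.196 ] [304.3436 158.016 ] [0.7266 0.036 ] [0.7287 0.0355]
srow [279.7564 117.3346] [328.252  181.0856] [ 0.7342 -0.1032] [ 0.7356 -0.104 ]
L [[0.5525 0.095 ]
 [0.7777 0.112 ]] yaw 4.305112622771913
M [[ 0.5653 -0.0427]
 [ 0.7901 -0.0251]] yaw 4.463241177224033
R [[ 0.5765 -0.1815]
 [ 0.8058 -0.1633]] yaw 4.52758340136427
side fronts [[ 0.5575  0.0964]
 [ 0.566  -0.0416]
 [ 0.5798 -0.1812]]
board [[ 0.7976  0.1192]
 [ 0.8214 -0.1657]
 [ 0.7872  0.1174]
 [ 0.8061 -0.1658]] [np.float64(4.7705971543953325), np.float64(3.8157368796255184)]
sq [ 0.4683 -0.2913] [(np.float64(0.0717), np.float64(-66.4)), (np.float64(0.076), np.float64(-158.4)), (np.float64(0.0715), np.float64(112.1)), (np.float64(0.0742), np.float64(21.7))]
srow [ 0.7322 -0.1044] [(np.float64(0.0736), np.float64(-89.3)), (np.float64(0.074), np.float64(-179.8)), (np.float64(0.0733), np.float64(90.7)), (np.float64(0.074), np.float64(0.5))]
```

Both views agree to within 2 mm:

| Item | x (m) | y (m) | Yaw |
|---|---|---|---|
| round_pot | 0.474 | 0.337 | – |
| square_pot | 0.470 | -0.293 | about 22.3° |
| round_row | 0.728 | 0.036 | – |
| square_row | 0.735 | -0.104 | – |
| rack | – | – | about 4.45° |

Targets are the round pot at (0.625, 0.032) and the square pot at (0.636, -0.107) with yaw 4.45°. I'll hold the narrow wall lightly at 3 N between the fingers and slide each pot without lifting.

>>> step_arm:
  steps:
    - [21.4, -20.7, 0, 0, 0, 0.036]
    - [21.4, -20.7, 0, 0, 0, 0.036]
    - [21.4, -20.7, 0, 0, 0, 0.036]
    - [21.4, -20.7, 0, 0, 0, 0.036]
    - [21.4, -20.7, 0, 0, 0, 0.036]
    - [21.4, -20.7, 0, 0, 0, 0.036]
    - [21.4, -20.7, 0, 0, 0, 0.036]
    - [21.4, -20.7, 0, 0, 0, 0.036]
    - [21.4, -20.7, 0, 0, 0, 0.036]
    - [21.4, -20.7, 0, 0, 0, 0.036]
    - [21.4, -20.7, 0, 0, 0, 0.036]
    - [21.4, -20.7, 0, 0, 0, 0.036]
    - [0, 0, 0, 0, 0, 0]
    - [0, 0, 0, 0, 0, 0]
  gripper: 1.0
  force: 3

```text
clock: 1.27
position: [0.4758, 0.3354, 0.2264]
ee_rot: [0.113, -3.139, 0.002]
force: [-0.4, 1.4, 0.3]
width: 0.999
gripper_force: 0.0
```

>>> step_arm:
  steps:
    - [-1, 1, -30, 0, 0, 0.006]
    - [0, 0, -30, 0, 0, 0]
    - [0, 0, -30, 0, 0, 0]
    - [0, 0, -30, 0, 0, 0]
    - [0, 0, -25, 0, 0, 0]
    - [0, 0, -15, 0, 0, 0]
    - [0, 0, 0, 0, 0, 0]
    - [0, 0, 0, 0, 0, 0]

```text
clock: 1.93
position: [0.4722, 0.3392, 0.0662]
ee_rot: [0.131, -3.137, 0.001]
force: [0.8, -0.1, -0.9]
width: 1.0
gripper_force: 0.0
```

```bash
python3 - <<'E'
from h import *
a=cams.get_image('top')[165:235,85:185]; b=cams.get_image('side')[95:165,155:255]
im=np.vstack([cv2.resize(x,None,fx=4,fy=4,interpolation=2) for x in(a,b)]); cv2.imwrite('pics/g1.png',im[:,:,::-1])
E
```

```text
(no output)
```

View pics/g1.png

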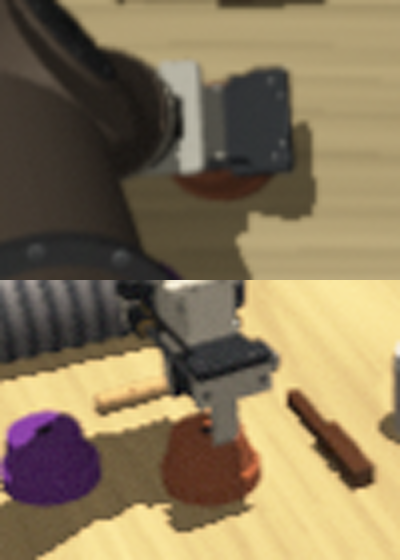

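The side picture shows the near finger just beyond the pot's near side, above the rim, and the pot lies centred under the gripper. I'll go down with a 1.5 mm correction in y.

>>> step_arm:
  steps:
    - [0.5, -1.5, 0, 0, 0, 0]
    - [0, 0, -8, 0, 0, 0]
    - [0, 0, -8, 0, 0, 0]
    - [0, 0, -8, 0, 0, 0]
    - [0, 0, -8, 0, 0, 0]
    - [0, 0, -6, 0, 0, 0]
    - [0, 0, 0, 0, 0, 0]
    - [0, 0, 0, 0, 0, 0]

```text
clock: 2.7
position: [0.4737, 0.3367, 0.0281]
ee_rot: [0.129, -3.138, 0.001]
force: [-0.4, -0.3, 0.6]
width: 1.001
gripper_force: 0.0
```

>>> step_arm:
  steps:
    - [0, 0, 0, 0, 0, 0]
    - [0, 0, 0, 0, 0, 0]
  gripper: 0.93

```text
clock: 2.87
position: [0.4743, 0.3371, 0.0291]
ee_rot: [-0.129, 3.138, 0.001]
force: [-0.2, -0.3, -0.0]
width: 0.943
gripper_force: 0.0
```

>>> step_arm:
  steps:
    - [0, 0, 0, 0, 0, 0]
    - [0, 0, 0, 0, 0, 0]
  gripper: 0.9

```text
clock: 3.03
position: [0.4742, 0.3371, 0.0291]
ee_rot: [-0.129, 3.138, 0.001]
force: [-0.7, 0.3, 0.5]
width: 0.906
gripper_force: 0.0
```

>>> step_arm:
  steps:
    - [0, 0, 0, 0, 0, 0]
    - [0, 0, 0, 0, 0, 0]
  gripper: 0.87

```text
clock: 3.2
position: [0.4741, 0.337, 0.0289]
ee_rot: [-0.129, 3.139, 0.0]
force: [-0.8, -0.3, -0.3]
width: 0.871
gripper_force: 0.0
```

>>> step_arm:
  steps:
    - [0, 0, 0, 0, 0, 0]
    - [0, 0, 0, 0, 0, 0]
  gripper: 0.85

```text
clock: 3.37
position: [0.4741, 0.337, 0.0288]
ee_rot: [-0.129, 3.139, 0.0]
force: [-0.5, -0.1, -0.4]
width: 0.849
gripper_force: 0.0
```

>>> step_arm:
  steps:
    - [0, 0, 0, 0, 0, 0]
    - [0, 0, 0, 0, 0, 0]
  gripper: 0.83

```text
clock: 3.53
position: [0.4741, 0.337, 0.0287]
ee_rot: [-0.129, 3.139, 0.0]
force: [-0.1, 0.0, 0.9]
width: 0.835
gripper_force: 0.0
```

>>> step_arm:
  steps:
    - [0, 0, 0, 0, 0, 0]
    - [0, 0, 0, 0, 0, 0]
  gripper: 0.81

```text
clock: 3.7
position: [0.4741, 0.3367, 0.0287]
ee_rot: [0.129, -3.139, 0.0]
force: [0.1, -1.4, -0.1]
width: 0.811
gripper_force: 0.5
```

>>> step_arm:
  steps:
    - [0, 0, 0, 0, 0, 0]
    - [0, 0, 0, 0, 0, 0]
  gripper: 0.79

```text
clock: 3.87
position: [0.4741, 0.3366, 0.0287]
ee_rot: [0.129, -3.139, 0.001]
force: [-0.2, -0.9, -0.1]
width: 0.806
gripper_force: 3.0
```

>>> step_arm:
  steps:
    - [0, -2, 0, 0, 0, 0]
    - [0, -4, 0, 0, 0, 0]
    - [0, -4, 0, 0, 0, 0]
    - [0, -4, 0, 0, 0, 0]
    - [0, -4, 0, 0, 0, 0]
    - [0, -2, 0, 0, 0, 0]

```text
clock: 4.37
position: [0.4741, 0.316, 0.0287]
ee_rot: [0.128, -3.139, 0.001]
force: [0.5, 0.0, -0.7]
width: 0.803
gripper_force: 3.0
```

```bash
python3 - <<'E'
from h import *
b=cams.get_image('side')[95:165,155:255]
cv2.imwrite('pics/g2.png',cv2.resize(b,None,fx=4,fy=4,interpolation=2)[:,:,::-1]); m=terra(cams.get_image('side'))
for i,s,c,l in blobs('side',m): print(s,c)
E
```

```text
[197 132  25  22 286] [207.13986014 145.16433566]
[291 152  27  27 458] [305.36026201 164.7510917 ]
[309 171  37  35 821] [327.45797808 188.02679659]
[262 238  43  42 858] [285.63986014 256.91958042]
```

View pics/g2.png

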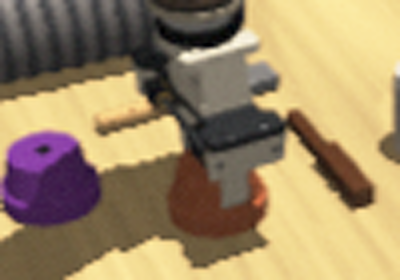

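The pot at crop (217,200) moves with the fingers and stays upright. I'll carry on to a point in front of the lane mouth.

>>> step_arm:
  steps:
    - [0, -4, 0, 0, 0, 0]
    - [0, -7, 0, 0, 0, 0]
    - [0.5, -9, 0, 0, 0, 0]
    - [0.5, -9, 0, 0, 0, 0]
    - [0.5, -9, 0, 0, 0, 0]
    - [0.5, -9, 0, 0, 0, 0]
    - [0.5, -9, 0, 0, 0, 0]
    - [0.5, -9, 0, 0, 0, 0]
    - [0.5, -9, 0, 0, 0, 0]
    - [0.5, -9, 0, 0, 0, 0]
    - [0.5, -9, 0, 0, 0, 0]
    - [0.5, -9, 0, 0, 0, 0]
    - [0.5, -9, 0, 0, 0, 0]
    - [0.5, -9, 0, 0, 0, 0]
    - [0.5, -9, 0, 0, 0, 0]
    - [0.5, -9, 0, 0, 0, 0]
    - [0.5, -9, 0, 0, 0, 0]
    - [0.5, -9, 0, 0, 0, 0]
    - [0.5, -6, 0, 0, 0, 0]
    - [0, -3, 0, 0, 0, 0]

```text
clock: 6.13
position: [0.4827, 0.1515, 0.0287]
ee_rot: [0.127, -3.139, 0.001]
force: [0.2, 0.1, -3.2]
width: 0.801
gripper_force: 3.0
```

>>> step_arm:
  steps:
    - [0, -4, 0, 0, 0, 0]
    - [0, -7, 0, 0, 0, 0]
    - [0, -9, 0, 0, 0, 0]
    - [0, -9, 0, 0, 0, 0]
    - [0, -9, 0, 0, 0, 0]
    - [0, -9, 0, 0, 0, 0]
    - [0, -9, 0, 0, 0, 0]
    - [0, -9, 0, 0, 0, 0]
    - [0, -9, 0, 0, 0, 0]
    - [0, -9, 0, 0, 0, 0]
    - [0, -9, 0, 0, 0, 0]
    - [0, -9, 0, 0, 0, 0]
    - [0, -9, 0, 0, 0, 0]
    - [0, -8, 0, 0, 0, 0]
    - [0, -5, 0, 0, 0, 0]
    - [0, -2, 0, 0, 0, 0]
    - [0, 0, 0, 0, 0, 0]
    - [0, 0, 0, 0, 0, 0]

```text
clock: 7.63
position: [0.4826, 0.0283, 0.0288]
ee_rot: [-0.129, 3.139, 0.001]
force: [0.3, 0.7, -2.7]
width: 0.802
gripper_force: 3.0
```

```bash
python3 - <<'E'
from h import *
s=observe();print(s['position'],s['ee_rot'],s['force'],s['width'])
im=cams.get_image('side'); m=terra(im); cv2.imwrite('pics/g3.png',cv2.resize(im[110:230,170:370],None,fx=4,fy=4,interpolation=2)[:,:,::-1])
for i,s,c,l in blobs('side',m): print(s,c)
E
```

```text
[0.48260322 0.02829416 0.02875614] [-1.29361049e-01  3.13879603e+00  5.23314300e-04] [ 0.33861681  0.74226651 -2.70486566] 0.8022623998102848
[291 152  27  27 492] [304.88414634 164.9796748 ]
[310 171  36  35 826] [327.50726392 188.05690073]
[227 174  28  27 352] [236.77556818 189.82954545]
[261 238  44  42 873] [285.46735395 257.20504009]
```

View pics/g3.png

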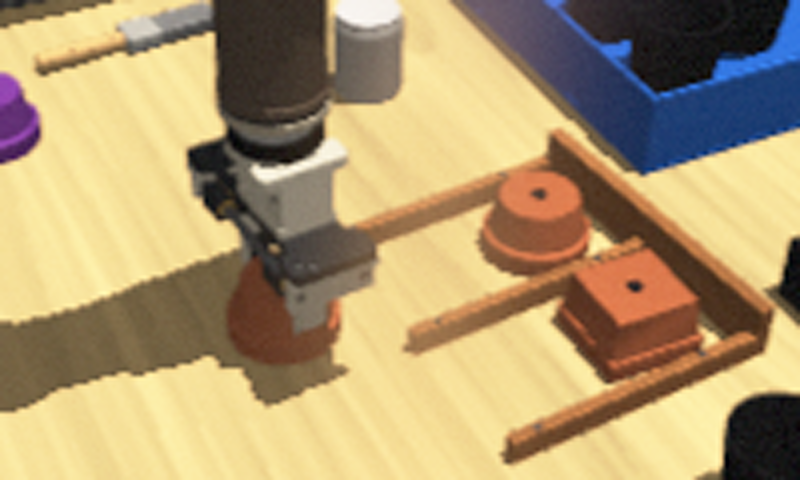

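The force z of about -2.7 N suggests the grip has taken up the pot's weight, so I'll lower by 1 mm and check.

>>> step_arm:
  steps:
    - [0, 0, -0.5, 0, 0, 0]
    - [0, 0, -0.5, 0, 0, 0]
    - [0, 0, 0, 0, 0, 0]
    - [0, 0, 0, 0, 0, 0]

```text
clock: 8.02
position: [0.4828, 0.0286, 0.028]
ee_rot: [-0.13, 3.138, 0.001]
force: [-0.9, 2.2, 4.3]
width: 0.804
gripper_force: 3.0
```

```bash
python3 - <<'E'
from h import *
f=[]
for i in range(6):
    cams.get_image('top'); s=observe(); f.append(np.r_[s['force'],s['position']])
print(np.round(np.mean(f,0),4),np.round(np.std(f,0),4),s['ft_torque'],s['width'])
E
```

```text
[-0.5532  3.1125  4.6018  0.4828  0.0286  0.028 ] [0.4989 0.6193 0.4805 0.     0.     0.    ] [1.05107177 0.12555627 0.04475705] 0.8012684702646546
```

>>> step_arm:
  steps:
    - [0, -2, 0.4, 0, 0, 0]
    - [0.3, -3.5, 0, 0, 0, 0]
    - [0.3, -2.2, 0, 0, 0, 0]
    - [3, 0.2, 0, 0, 0, 0]
    - [6, 0.5, 0, 0, 0, 0]
    - [8, 0.6, 0, 0, 0, 0]
    - [8, 0.6, 0, 0, 0, 0]
    - [8, 0.6, 0, 0, 0, 0]
    - [8, 0.6, 0, 0, 0, 0]
    - [8, 0.6, 0, 0, 0, 0]
    - [8, 0.7, 0, 0, 0, 0]
    - [8, 0.6, 0, 0, 0, 0]
    - [8, 0.6, 0, 0, 0, 0]
    - [8, 0.6, 0, 0, 0, 0]
    - [8, 0.7, 0, 0, 0, 0]
    - [6, 0.5, 0, 0, 0, 0]
    - [4, 0.3, 0, 0, 0, 0]
    - [2, 0.2, 0, 0, 0, 0]
    - [0, 0, 0, 0, 0, 0]
    - [0, 0, 0, 0, 0, 0]

```text
clock: 9.98
position: [0.5838, 0.0281, 0.028]
ee_rot: [0.129, -3.138, 0.0]
force: [-0.6, -0.4, -3.2]
width: 0.805
gripper_force: 3.0
```

```bash
python3 - <<'E'
from h import *
s=observe();p=s['position'];print(p,s['ee_rot'],s['force'],s['width'],'s,n',p[0]*.997+p[1]*.0776,-p[0]*.0776+p[1]*.997)
im=cams.get_image('side'); t=cams.get_image('top')
A=cv2.resize(im[130:225,210:350],None,fx=5,fy=5,interpolation=2);cv2.imwrite('pics/g4.png',A[:,:,::-1])
E
```

```text
[0.58378098 0.02812967 0.028037  ] [ 1.28928175e-01 -3.13841414e+00  1.09182768e-05] [-0.63463293 -0.36601427 -3.23018179] 0.8048005442224118 s,n 0.5842125023345487 -0.017256121271422644
```

View pics/g4.png

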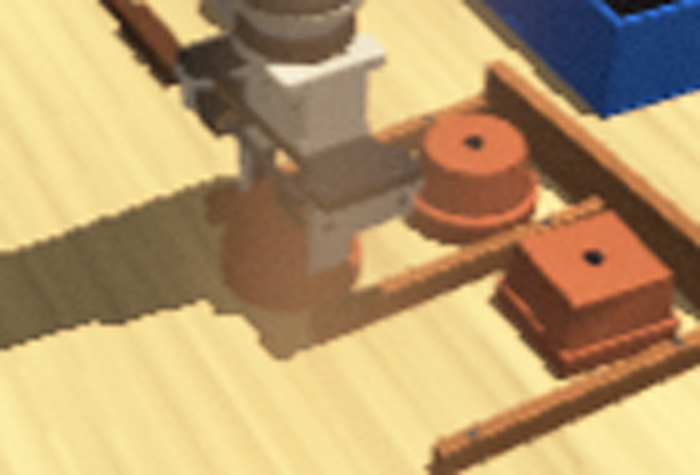

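The pot at crop (290,240) is in the lane, upright and between the left and middle battens, with about 40 mm left to the row pot. I'll bring the z force back towards contact, then close up slowly.

>>> step_arm:
  steps:
    - [0, 0, -0.6, 0, 0, 0]
    - [0, 0, 0, 0, 0, 0]
    - [2, 0.2, 0, 0, 0, 0]
    - [4, 0.3, 0, 0, 0, 0]
    - [4, 0.3, 0, 0, 0, 0]
    - [4, 0.3, 0, 0, 0, 0]
    - [4, 0.3, 0, 0, 0, 0]
    - [3, 0.3, 0, 0, 0, 0]
    - [3, 0.2, 0, 0, 0, 0]
    - [0, 0, 0, 0, 0, 0]
    - [0, 0, 0, 0, 0, 0]

```text
clock: 11.0
position: [0.6091, 0.0302, 0.0276]
ee_rot: [-0.129, 3.137, 0.0]
force: [0.1, 0.9, -2.4]
width: 0.805
gripper_force: 3.0
```

```bash
python3 - <<'E'
from h import *
s=observe();p=s['position'];print(p,s['force'],s['width'],'s,n',p[0]*.997+p[1]*.0776,-p[0]*.0776+p[1]*.997)
im=cams.get_image('side'); t=cams.get_image('top')
A=cv2.resize(im[130:225,210:350],None,fx=5,fy=5,interpolation=2);cv2.imwrite('pics/g5.png',A[:,:,::-1])
m=terra(im)
for i,s,c,l in blobs('side',m): print(s,c)
E
```

```text
[0.60911447 0.03016429 0.02759015] [ 0.11998694  0.90541637 -2.42247728] 0.8046871265445285 s,n 0.6096278780164534 -0.01719348965754962
[294 152  24  27 430] [306.36046512 165.18604651]
[310 172  36  34 830] [327.38795181 188.08192771]
[261 238  44  43 889] [285.32058493 257.28571429]
```

>>> step_arm:
  steps:
    - [1, 0.1, -0.3, 0, 0, 0]
    - [2, 0.2, 0, 0, 0, 0]
    - [2, 0.2, 0, 0, 0, 0]
    - [2, 0.2, 0, 0, 0, 0]
    - [2, 0.1, 0, 0, 0, 0]
    - [2, 0.1, 0, 0, 0, 0]
    - [2, 0.1, 0, 0, 0, 0]
    - [1, 0.1, 0, 0, 0, 0]
    - [0.5, 0, 0, 0, 0, 0]
    - [0, 0, 0, 0, 0, 0]
    - [0, 0, 0, 0, 0, 0]

```text
clock: 12.02
position: [0.6229, 0.0312, 0.0272]
ee_rot: [-0.129, 3.138, 0.0]
force: [-1.2, 0.2, -0.7]
width: 0.806
gripper_force: 3.0
```

>>> step_arm:
  steps:
    - [0, 0, 0, 0, 0, 0]
    - [0, 0, 0, 0, 0, 0]
  gripper: 0.83

```text
clock: 12.18
position: [0.6231, 0.0312, 0.0274]
ee_rot: [-0.129, 3.138, 0.0]
force: [-0.3, -0.3, -1.0]
width: 0.828
gripper_force: 0.0
```

>>> step_arm:
  steps:
    - [0, 0, 0, 0, 0, 0]
    - [0, 0, 0, 0, 0, 0]
    - [0, 0, 0, 0, 0, 0]
  gripper: 0.9

```text
clock: 12.43
position: [0.6228, 0.0311, 0.0273]
ee_rot: [-0.129, 3.139, 0.0]
force: [-0.1, 0.1, 0.1]
width: 0.897
gripper_force: 0.0
```

>>> step_arm:
  steps:
    - [0, 0, 3, 0, 0, 0]
    - [0, 0, 6, 0, 0, 0]
    - [0, 0, 12, 0, 0, 0]
    - [0, 0, 25, 0, 0, 0]
    - [0, 0, 35, 0, 0, 0]
    - [0, 0, 35, 0, 0, 0]
    - [0, 0, 35, 0, 0, 0]
  gripper: 0.9

```text
clock: 13.02
position: [0.6224, 0.0311, 0.1811]
ee_rot: [-0.129, 3.138, 0.0]
force: [0.3, -0.8, -0.6]
width: 0.902
gripper_force: 0.0
```

>>> step_arm:
  steps:
    - [-11, -23, 0, 0, 0, 0.022]
    - [-11, -23, 0, 0, 0, 0.022]
    - [-11, -23, 0, 0, 0, 0.022]
    - [-11, -23, 0, 0, 0, 0.022]
    - [-11, -23, 0, 0, 0, 0.022]
    - [-11, -23, 0, 0, 0, 0.022]
    - [-11, -23, 0, 0, 0, 0.022]
    - [-11, -23, 0, 0, 0, 0.022]
    - [-11, -23, 0, 0, 0, 0.022]
    - [-11, -23, 0, 0, 0, 0.022]
    - [-11, -23, 0, 0, 0, 0.022]
    - [-11, -23, 0, 0, 0, 0.022]
    - [-11, -23, 0, 0, 0, 0.022]
    - [-9, -25, 0, 0, 0, 0.021]
    - [0, 0, 0, 0, 0, 0]
    - [0, 0, 0, 0, 0, 0]
  gripper: 1.0

```text
clock: 14.35
position: [0.4699, -0.2947, 0.1794]
ee_rot: [-0.601, 3.083, -0.002]
force: [0.8, 0.6, 0.3]
width: 0.999
gripper_force: 0.0
```

```bash
cat >> h.py <<'E'
def hole(im,p,r=6):
    g=im.astype(float).max(2); x,y=map(round,p); w=g[y-r:y+r+1,x-r:x+r+1]
    j=np.unravel_index(w.argmin(),w.shape); x,y=x-r+j[1],y-r+j[0]; w=g[y-3:y+4,x-3:x+4]
    q=np.clip(np.percentile(w,70)-15-w,0,None); Y,X=np.mgrid[y-3:y+4,x-3:x+4]; return np.array([(q*X).sum(),(q*Y).sum()])/q.sum()
E
python3 - <<'E'
from h import *
np.set_printoptions(precision=4,suppress=True)
s=observe();print(s['position'],s['ee_rot'],s['joints'])
for n in('top','side'):
    im=cams.get_image(n); cv2.imwrite(f'pics/{n}1.png',im[:,:,::-1])
    for k,P in(('round',[.623,.031,.055]),('rrow',[.7277,.0357,.055]),('srow',[.7349,-.1036,.055])):
        h=hole(im,proj(n,P)[0]); w=ray(n,h,.055)[0]; print(n,k,h,w[:2],'s,n',w[0]*.997+w[1]*.0776,-w[0]*.0776+w[1]*.997)
E
```

```text
[ 0.4699 -0.2947  0.1794] [-0.6015  3.0828 -0.0018] [ 0.4475  0.3655  0.0213  1.8102 -0.0087  0.9647  2.4285]
top round [236.0332 152.5824] [0.6212 0.0318] s,n 0.6217639680891603 -0.016539290491082416
top rrow [235.1473 119.1951] [0.7266 0.0361] s,n 0.7271808631148599 -0.02042918326347238
top srow [279.7612 117.3321] [ 0.7342 -0.1033] s,n 0.7240163697595005 -0.15991750083409592
side round [nan nan] [nan nan] s,n nan nan
side rrow [303.2211 164.9945] [0.7054 0.0032] s,n 0.7035725320658762 -0.05151328628338702
side srow [328.2489 181.0726] [ 0.7357 -0.104 ] s,n 0.725383810080713 -0.16074144867497012h.py:22: RuntimeWarning: invalid value encountered in divide
  q=np.clip(np.percentile(w,70)-15-w,0,None); Y,X=np.mgrid[y-3:y+4,x-3:x+4]; return np.array([(q*X).sum(),(q*Y).sum()])/q.sum()
```

The round pot stands with a 9.5 mm gap, 0.2 mm from my estimate of the lane middle. Now the square pot.

>>> step_arm:
  steps:
    - [0.5, 1.5, -30, 0, 0, 0]
    - [0, 0, -30, 0, 0, 0]
    - [0, 0, -30, 0, 0, 0]
    - [0, 0, -20, 0, 0, 0]
    - [0, 0, -10, 0, 0, 0]
    - [0, 0, -8, 0, 0, 0]
    - [0, 0, -8, 0, 0, 0]
    - [0, 0, -8, 0, 0, 0]
    - [0, 0, -5, 0, 0, 0]
    - [0, 0, -2, 0, 0, 0]
    - [0, 0, 0, 0, 0, 0]
    - [0, 0, 0, 0, 0, 0]

```text
clock: 15.45
position: [0.4714, -0.2915, 0.0276]
ee_rot: [-0.607, 3.082, -0.001]
force: [0.5, 0.1, 0.2]
width: 0.999
gripper_force: 0.0
```

>>> step_arm:
  steps:
    - [0, 0, 0, 0, 0, 0]
    - [0, 0, 0, 0, 0, 0]
  gripper: 0.93

```text
clock: 15.62
position: [0.4714, -0.2915, 0.0277]
ee_rot: [-0.607, 3.082, -0.001]
force: [-0.6, 0.0, -0.2]
width: 0.939
gripper_force: 0.0
```

>>> step_arm:
  steps:
    - [0, 0, 0, 0, 0, 0]
    - [0, 0, 0, 0, 0, 0]
  gripper: 0.9

```text
clock: 15.78
position: [0.4712, -0.2914, 0.0275]
ee_rot: [-0.607, 3.082, -0.0]
force: [0.6, -0.2, -0.3]
width: 0.904
gripper_force: 0.0
```

>>> step_arm:
  steps:
    - [0, 0, 0, 0, 0, 0]
    - [0, 0, 0, 0, 0, 0]
  gripper: 0.87

```text
clock: 15.95
position: [0.4712, -0.2914, 0.0273]
ee_rot: [-0.607, 3.082, -0.0]
force: [-0.1, 0.4, -0.4]
width: 0.87
gripper_force: 0.0
```

>>> step_arm:
  steps:
    - [0, 0, 0, 0, 0, 0]
    - [0, 0, 0, 0, 0, 0]
  gripper: 0.85

```text
clock: 16.12
position: [0.4711, -0.2913, 0.0272]
ee_rot: [0.607, -3.082, -0.0]
force: [-1.3, 0.4, 0.9]
width: 0.851
gripper_force: 0.0
```

>>> step_arm:
  steps:
    - [0, 0, 0, 0, 0, 0]
    - [0, 0, 0, 0, 0, 0]
  gripper: 0.83

```text
clock: 16.28
position: [0.4711, -0.2913, 0.0272]
ee_rot: [0.607, -3.082, -0.0]
force: [-0.3, 0.5, -0.7]
width: 0.833
gripper_force: 0.0
```

>>> step_arm:
  steps:
    - [0, 0, 0, 0, 0, 0]
    - [0, 0, 0, 0, 0, 0]
  gripper: 0.81

```text
clock: 16.45
position: [0.4713, -0.2916, 0.0273]
ee_rot: [-0.607, 3.082, -0.001]
force: [1.4, 0.1, -1.2]
width: 0.814
gripper_force: 0.6
```

>>> step_arm:
  steps:
    - [0, 0, 0, 0, 0, 0]
    - [0, 0, 0, 0, 0, 0]
    - [0, 0, 0, 0, 0, 0]
  gripper: 0.79

```text
clock: 16.7
position: [0.4712, -0.2915, 0.0273]
ee_rot: [-0.607, 3.082, -0.0]
force: [0.6, -0.6, -1.4]
width: 0.789
gripper_force: 0.6
```

>>> step_arm:
  steps:
    - [0, 0, 0, 0, 0, 0]
    - [0, 0, 0, 0, 0, 0]
    - [0, 0, 0, 0, 0, 0]
  gripper: 0.77

```text
clock: 16.95
position: [0.4712, -0.2914, 0.0273]
ee_rot: [-0.607, 3.082, -0.0]
force: [1.5, -1.7, 0.8]
width: 0.784
gripper_force: 3.0
```

>>> step_arm:
  steps:
    - [0, 3, -0.2, 0, 0, 0]
    - [0, 6, 0, 0, 0, 0]
    - [1.6, 9.5, 0, 0, 0, -0.0173]
    - [1.6, 9.5, 0, 0, 0, -0.0173]
    - [1.6, 9.5, 0, 0, 0, -0.0173]
    - [1.6, 9.5, 0, 0, 0, -0.0173]
    - [1.6, 9.5, 0, 0, 0, -0.0173]
    - [1.6, 9.5, 0, 0, 0, -0.0173]
    - [1.6, 9.5, 0, 0, 0, -0.0173]
    - [1.6, 9.5, 0, 0, 0, -0.0173]
    - [1.6, 9.5, 0, 0, 0, -0.0173]
    - [1.6, 9.5, 0, 0, 0, -0.0173]
    - [1.6, 9.5, 0, 0, 0, -0.0173]
    - [1.6, 9.5, 0, 0, 0, -0.0173]
    - [1.6, 9.5, 0, 0, 0, -0.0173]
    - [1.6, 9.5, 0, 0, 0, -0.0173]
    - [1.6, 9.5, 0, 0, 0, -0.0173]
    - [1.6, 9.5, 0, 0, 0, -0.0173]
    - [1.6, 8, 0, 0, 0, -0.0173]
    - [1.6, 5, 0, 0, 0, -0.0173]

```text
clock: 18.62
position: [0.4996, -0.1162, 0.0272]
ee_rot: [0.122, -3.139, -0.0]
force: [-2.1, -3.4, 3.3]
width: 0.785
gripper_force: 3.0
```

>>> step_arm:
  steps:
    - [0, 0, 0, 0, 0, 0]
    - [0, 0, 0, 0, 0, 0]
    - [0, 0, 0, 0, 0, 0]

```text
clock: 18.87
position: [0.4999, -0.1163, 0.0271]
ee_rot: [0.124, -3.139, -0.002]
force: [0.2, 4.4, 4.4]
width: 0.784
gripper_force: 3.0
```

```bash
python3 - <<'E'
from h import *
np.set_printoptions(precision=4,suppress=True)
s=observe();p=s['position'];print(p,s['ee_rot'],s['force'],'s,n',p[0]*.997+p[1]*.0776,-p[0]*.0776+p[1]*.997)
for n in('top','side'):
    im=cams.get_image(n); cv2.imwrite(f'pics/{n}2.png',im[:,:,::-1])
    for i,q,c,l in blobs(n,terra(im)): print(n,q,c,ray(n,c,.02)[0,:2])
E
```

```text
[ 0.4999 -0.1163  0.0271] [ 0.1242 -3.1391 -0.0018] [0.2474 4.4335 4.4039] s,n 0.48942366234274587 -0.1547382653799146
top [266 107  26  28 657] [278.5251 120.6773] [ 0.7331 -0.1018]
top [222 109  28  29 626] [235.6853 123.0575] [0.7236 0.0357]
top [223 142  28  28 629] [236.5469 155.5437] [0.6183 0.0314]
top [114 158  52   6 176] [143.3977 161.1818] [0.5965 0.3277]
side [278 152  40  34 706] [299.7422 167.0156] [0.7136 0.0363]
side [310 172  36  33 821] [327.4019 188.1206] [ 0.7399 -0.1   ]
```

>>> step_arm:
  steps:
    - [0, -0.7, 0.3, 0, 0, 0]
    - [0, -0.7, 0, 0, 0, 0]
    - [3, 0.2, 0, 0, 0, 0]
    - [6, 0.5, 0, 0, 0, 0]
    - [8, 0.6, 0, 0, 0, 0]
    - [8, 0.6, 0, 0, 0, 0]
    - [8, 0.6, 0, 0, 0, 0]
    - [8, 0.6, 0, 0, 0, 0]
    - [8, 0.7, 0, 0, 0, 0]
    - [8, 0.6, 0, 0, 0, 0]
    - [8, 0.6, 0, 0, 0, 0]
    - [8, 0.6, 0, 0, 0, 0]
    - [8, 0.6, 0, 0, 0, 0]
    - [8, 0.7, 0, 0, 0, 0]
    - [8, 0.6, 0, 0, 0, 0]
    - [8, 0.6, 0, 0, 0, 0]
    - [5, 0.4, 0, 0, 0, 0]
    - [3, 0.2, 0, 0, 0, 0]
    - [0, 0, 0, 0, 0, 0]
    - [0, 0, 0, 0, 0, 0]

```text
clock: 20.63
position: [0.6127, -0.1101, 0.0272]
ee_rot: [0.122, -3.139, -0.0]
force: [-0.1, 0.2, -2.3]
width: 0.783
gripper_force: 3.0
```

```bash
python3 - <<'E'
from h import *
np.set_printoptions(precision=4,suppress=True)
s=observe();p=s['position'];print(p,s['ee_rot'],s['force'],s['width'],'s,n',p[0]*.997+p[1]*.0776,-p[0]*.0776+p[1]*.997)
im=cams.get_image('side'); cv2.imwrite('pics/s3.png',cv2.resize(im[130:245,220:380],None,fx=5,fy=5,interpolation=2)[:,:,::-1])
E
```

```text
[ 0.6127 -0.1101  0.0272] [ 0.1219 -3.1387 -0.0001] [-0.1183  0.1803 -2.3136] 0.7825801342579853 s,n 0.6022812532535036 -0.15729830087673105
```

View pics/s3.png

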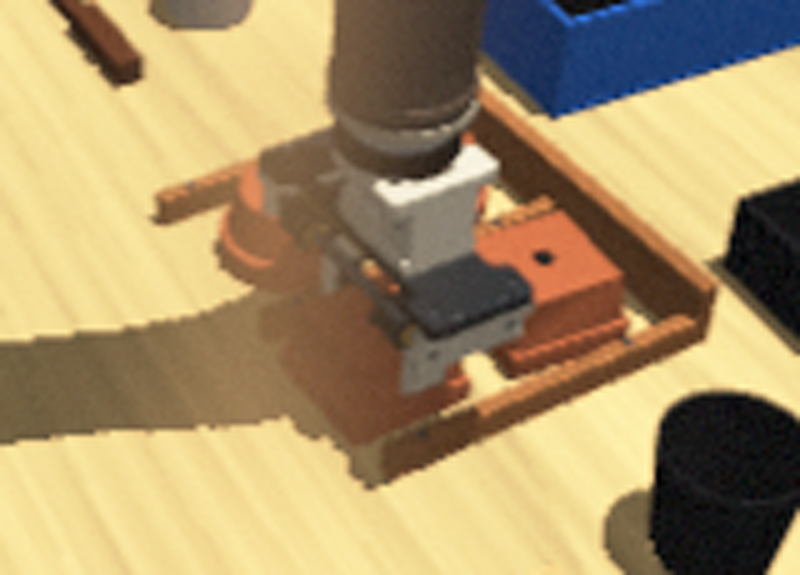

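The square pot (crop 375,380) is straight in the lane and upright. The gap to the row pot, crop (468,385) to (500,363), matches the roughly 33 mm expected. I'll advance the last 25 mm slowly.

>>> step_arm:
  steps:
    - [1, 0.3, -0.2, 0, 0, 0]
    - [2, 0.3, 0, 0, 0, 0]
    - [3, 0.4, 0, 0, 0, 0]
    - [3, 0.4, 0, 0, 0, 0]
    - [3, 0.4, 0, 0, 0, 0]
    - [3, 0.3, 0, 0, 0, 0.001]
    - [2, 0.3, 0, 0, 0, 0.001]
    - [2, 0.2, 0, 0, 0, 0]
    - [2, 0.2, 0, 0, 0, 0]
    - [1.5, 0.1, 0, 0, 0, 0]
    - [1, 0.1, 0, 0, 0, 0]
    - [1, 0.1, 0, 0, 0, 0]
    - [0.5, 0, 0, 0, 0, 0]
    - [0, 0, 0, 0, 0, 0]
    - [0, 0, 0, 0, 0, 0]

```text
clock: 21.93
position: [0.638, -0.1069, 0.0271]
ee_rot: [-0.125, 3.139, 0.0]
force: [-0.2, -0.5, -3.4]
width: 0.787
gripper_force: 3.0
```

>>> step_arm:
  steps:
    - [0, 0, 0, 0, 0, 0]
    - [0, 0, 0, 0, 0, 0]
  gripper: 0.81

```text
clock: 22.1
position: [0.6382, -0.107, 0.0275]
ee_rot: [-0.125, 3.138, -0.0]
force: [0.5, 0.6, 0.2]
width: 0.808
gripper_force: 0.0
```

>>> step_arm:
  steps:
    - [0, 0, 0, 0, 0, 0]
    - [0, 0, 0, 0, 0, 0]
    - [0, 0, 0, 0, 0, 0]
  gripper: 0.88

```text
clock: 22.35
position: [0.6381, -0.107, 0.0273]
ee_rot: [-0.125, 3.139, 0.0]
force: [-0.5, -0.0, 0.3]
width: 0.878
gripper_force: 0.0
```

>>> step_arm:
  steps:
    - [0, 0, 3, 0, 0, 0]
    - [0, 0, 6, 0, 0, 0]
    - [0, 0, 12, 0, 0, 0]
    - [0, 0, 25, 0, 0, 0]
    - [0, 0, 35, 0, 0, 0]
    - [0, 0, 35, 0, 0, 0]
    - [0, 0, 35, 0, 0, 0]
    - [-25, 0, 20, 0, 0, 0]
    - [-35, 0, 0, 0, 0, 0]
    - [-35, 0, 0, 0, 0, 0]
    - [-35, 0, 0, 0, 0, 0]
    - [-35, 0, 0, 0, 0, 0]
    - [-35, 0, 0, 0, 0, 0]
    - [-25, 0, 0, 0, 0, 0]
    - [0, 0, 0, 0, 0, 0]
    - [0, 0, 0, 0, 0, 0]

```text
clock: 23.68
position: [0.4125, -0.1071, 0.1995]
ee_rot: [-0.124, 3.137, 0.0]
force: [1.3, -0.2, 0.6]
width: 0.879
gripper_force: 0.0
```

```bash
python3 - <<'E'
from h import *
np.set_printoptions(precision=4,suppress=True)
print(observe()['position'],observe()['clock'])
for n in('top','side'):
    im=cams.get_image(n); cv2.imwrite(f'pics/{n}4.png',im[:,:,::-1])
    for k,P in(('round',[.6217,.0318,.055]),('rrow',[.7277,.0357,.055]),('sq',[.635,-.107,.055]),('srow',[.7349,-.1036,.055])):
        h=hole(im,proj(n,P)[0],4); w=ray(n,h,.055)[0]; print(n,k,h,w[:2],'s,n',w[0]*.997+w[1]*.0776,-w[0]*.0776+w[1]*.997)
    if n=='top': cv2.imwrite('pics/fin.png',cv2.resize(im[95:185,200:315],None,fx=6,fy=6,interpolation=2)[:,:,::-1])
E
```

```text
[ 0.4125 -0.1071  0.1995] 23.6833
top round [236.0361 152.5746] [0.6212 0.0317] s,n 0.6217877642245013 -0.01654999122884194
top rrow [235.1547 119.1931] [0.7266 0.036 ] s,n 0.7271856979520542 -0.020452591178077316
top sq [280.4719 148.8185] [ 0.6347 -0.1061] s,n 0.6245308238298123 -0.15502821855173776
top srow [279.768  117.3263] [ 0.7342 -0.1033] s,n 0.724033182046705 -0.15994007356685194
side round [277.6731 166.9078] [0.6227 0.031 ] s,n 0.6232273197646159 -0.017397948878667708
side rrow [304.3614 158.0127] [0.7287 0.0355] s,n 0.729315636194737 -0.02112867906309744
side sq [301.8844 190.39  ] [ 0.6366 -0.1068] s,n 0.6264365606522253 -0.15591606931972848
side srow [328.264  181.0694] [ 0.7357 -0.104 ] s,n 0.7254354907840753 -0.16075293424216647
```

View pics/fin.png

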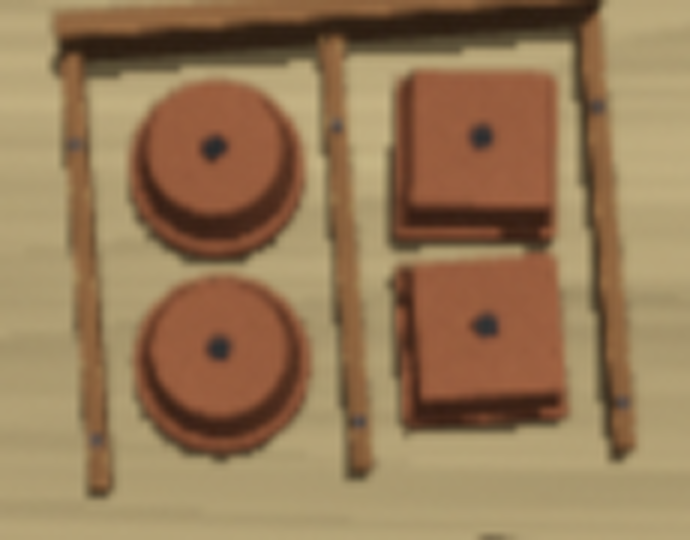

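The final view shows both pots straight and centred in their lanes. The round pot is at crop (220,350) and the square at (485,330). The gaps are about 9.5 mm and 9–11 mm, the row pots have not moved and the arm is clear.

```bash
python3 -c "
from cell import job; print(job.sign_off())"
```

```text
the job is handed in; nothing more can be done
None
```

Job handed in at about 24 s: the round and square pots each stand in their own lane, centred to about 1 mm by my measurement, the square one straight, about 10 mm in front of their row pots; I slid them in a light 3 N grip rather than pushing, and force readings suggest it may have taken a pot's weight at times, though no lift was visible.

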